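# Reset the gas stop and refit the pilot valve knob

### The arm

A 6-joint arm with a two-finger parallel gripper is mounted at the origin on the work surface. World frame = base frame: x ahead of the robot, y to its left, z up, the work surface at z = 0. Lengths are in m, angles in rad, forces in N, time in s.
With the tool pointing down it reaches from about 0.275 to 0.875 m from the base axis. Payload 12.5 kg.
Tool frame: the origin (TCP) lies at the centre of the arm's flange, where the gripper is bolted on; the fingertips stand 173 mm ahead of it and the grasp point (between the pads) lies 155 mm ahead of it; z points along the fingers, x is the direction in which the jaws open and shut, and the axes are right-handed (so a half turn about z gives the same grasp; the last joint's range is limited). The gripper opens to 85 mm and grips with 20 to 120 N. Pads are 22 mm wide; open, the fingers measure 114 mm over their backs; the gripper's body (76 mm by 85 mm) begins 54 mm behind the grasp point. The pads swing forward as they close: fully open they stand 13 mm farther back than shut.
Start: joints at [1.185, 0.351, 1.652, -0, 1.139, -0.085], TCP at [0.163, 0.525, 0.405] pointing down, gripper open.
Joint ranges: [-2.75, 2.75], [-0.79, 2.1], [0.01, 2.65], [-1.57, 4.71], [0.07, 3.14], [-2.87, 2.87]. Speed limits (rad/s): [2.22, 2.22, 2.79, 3.14, 3.14, 3.14].

### API

Orientations are given as [roll, pitch, yaw] about the fixed x, y, z axes, in that order (R = Rz(yaw) Ry(pitch) Rx(roll)).
In Python, from station import status, viewer, job gives the robot as it stands.
- The arm moves only by the tool jog_arm, never from a script. Its argument "series" is a list of rows, each a list of 7 numbers: the opening, from 0 (shut) to 1 (fully open), then the shift along the tool's x, y, z scaled (see below), then the turn, a rotation vector about the tool's x, y, z scaled (see below). A call has 1 to 12 rows; each row is the pose to reach, as a shift and turn from the pose commanded when the call began, along the tool's axes at that moment; what a row does not reach only later rows make up. The controller multiplies each number of a shift by 0.4 m and each number of a turn by pi/4 rad. A row lasts 1/8 s, in which the tool goes at most 62.5 mm and 10.7 degrees, less where a joint would pass 70% of its speed; a pose out of reach is approached as far as the arm can. A call with a number of a shift or a turn outside -1 to 1 is refused whole. A call with a gripper value outside its range is refused whole. The fingers move at their own pace and stop on an object; "force" is the grip in N (left out, the last holds). Time passes only in rows, so rows that repeat a pose let the fingers close. It gives the time, the measured TCP pose, the force and the opening at its end, in the units of the state.
- status.observe(): the state, without advancing time (a new reading comes with each control period).
- viewer.snapshot(name): name is "scene" or "top"; returns a dict with "image" (384x512x3 uint8, red, green, blue), "range_z" (384x512 float32, m along the optical axis (not along the pixel's ray), 0 where there is no reading), "K" (3x3 intrinsics, pixels), "cam_to_world" (4x4, takes a point from camera to world coordinates). Camera axes: x right, y up, looking along -z (the intrinsics and any distortion apply to the point x, -y, -z); pixel columns grow to the right and rows downward; lengths in m; the calibration is good to about 2 mm. A picture is of the moment at which its call begins.
- job.sign_off(): hands the job in, once; it reports no verdict.
The state is a dict: "t": time; "joint_pos": joint angles; "qd": joint speeds; "effort": joint torques, N m; "eef_pos": TCP position; "tool_rot": TCP orientation; "ft_force": force on the tool from outside, world axes, zero at the start; "wrist_torque": the same for the moment, N m; "opening": finger opening in m.
Only numpy, scipy, OpenCV 4.12 (cv2) and the standard library are available. Lean on these libraries where they do the work, as an engineer would, in place of code of your own. Each camera call takes 0.05 s, during which the arm holds its last target. There are 200 camera calls.

### The job

Reset the water heater's gas stop: first press the red mushroom button fully down, then turn its cap clockwise to its stop and leave it risen. Then pick up the loose black knob, turn it so that its D-shaped bore matches the flat of the brass valve shaft, push it fully home on the shaft and press knob and shaft down against the spring to the bottom of their travel. Finish while still holding the knob pressed down, without letting go, and leave the other things on the shelf where they stand.

Things in the scene. Friction and masses are not known exactly. Their poses are not given: they have to be found in the camera images.
- console: White gas control box with a grey top, fixed on the shelf, 150 x 270 x 60 mm (x, y, z of its own frame). Origin: centre of its underside; its top face is 60 mm higher. The red stop button stands on the top 70 mm to its +y side, the valve shaft 70 mm to its -y side
- stop_top (a point): Centre of the top face of the red mushroom cap, 36 mm above the console's top when not pressed. The cap is round, 40 mm in diameter and 20 mm thick with upright sides, on a thin stalk: below it are 16 mm free down to the console's top. White arrow on top. z points up
- stop_press (a joint): How far the mushroom button is pushed down (m): 0 = up, 0.006 = fully down. A spring pushes it up again, 1.6 N at the start to 6.4 N fully down
- stop_turn (a joint): Turn of the mushroom cap about its upright axis (rad), growing clockwise seen from above; starts at 0 to 0.15, mechanical stop at 0.8. Turns against light friction (0.05 N m) and stays where it is left; it turns equally well pressed or risen
- stem: Brass D-shaft of the pilot valve, upright, 14 mm in diameter with one flat 3.5 mm from its axis along its whole length. Origin: on the axis at its top end, 23 mm above the console's top when not pressed. Its x axis points out of the flat side, z up. A white dial disc (54 mm diameter, 2 mm thick) at its foot turns with it and has a red line on the flat side
- valve_turn (a joint): Turn of the valve shaft (rad), counter-clockwise from above positive, 0 = its flat faces the console's +x; it starts anywhere from -0.6 to 0.6 and holds its angle by friction (0.12 N m)
- valve_press (a joint): How far the valve shaft is pushed down (m): 0 = up, 0.007 = bottom of its travel. Spring: 2.4 N at the start to 8 N at the bottom
- knob_mid (a point): Centre (half-way up) of the loose black valve knob, 44 mm tall, about 60 g, standing upright on the shelf, bore down; frame z up, x towards its pointer. Lower 16 mm: octagonal skirt, 40 mm across. Above it a bar grip 14 mm wide (y), 40 mm long (x), 28 mm tall. With the knob fully home on the shaft this point is 9 mm above the shaft's top end
- knob_pointer (a point): End of the white pointer line on the knob's bar: 20 mm along the knob's +x from its axis, on the top of the bar. The line marks the side where the bore's flat is
- knob: The same knob; origin at the centre of its underside, 22 mm below its centre. The blind bore in the underside is D-shaped, 13 mm deep, 16.4 mm in diameter, its flat 4.7 mm from the axis on the pointer (+x) side, with a 3 mm chamfer at the mouth; fully home, the shaft's top end meets the bore's roof
- spray: Black spray bottle with a twist nozzle, 200 mm tall, 68 mm in diameter; origin at the centre of its underside. To be left alone
- cup: Aluminium cup, 80 mm tall, 72 mm in diameter at the rim; origin at the centre of its underside. To be left alone
- jug: Closed blue detergent jug with a white cap, 75 x 110 mm, 196 mm tall; origin at the centre of its underside. To be left alone
- pegjar: Round wooden jar of clothes pegs, 76 mm in diameter, 125 mm tall with the pegs; origin at the centre of its underside. To be left alone
There are look-alikes about, which are no part of the job. There is more than one size of the knob; the job needs the smaller.

How it is judged:
By the outcome, as a careful person would: the job done as asked, in the order asked, and still so for the second after the job is handed in, while the arm keeps its last pose, push and grip.
It also fails if it takes over 61 s, if anything falls off the work surface, if the arm or the gripper's body presses on something with over 40 N, if the wrist force passes 120 N, or if a joint passes its speed limit or range.

## Working session

There is one attempt and no reset: what is moved stays moved. The work goes in short steps, Python scripts to look and compute and a tool call to move; the robot and the scene stay as the last step left them, time stands still between calls to the robot, and variables do not carry over. Pictures are saved under pics/ and viewed, about 8 in all and at most 12, crops included, and the job is handed in when it is done.

Besides the shell and the picture viewer there is one more tool, called as a command line: name --pt "numbers of a row" for each row, then --argument value for the rest. jog_arm: Moves the arm, as the interface text tells. Its arguments: {"type":"object","properties":{"series":{"type":"array","items":{"type":"array","items":{"type":"number","minimum":-1,"maximum":1}}},"force":{"type":"number"}},"required":["series"]}

```bash
mkdir -p pics; ls; cat > h.py <<'E'
import numpy as np, cv2
from station import status, viewer, job
def snap(n,f=None):
    s=viewer.snapshot(n)
    np.savez(f'/tmp/{n}.npz',**s)
    if f: cv2.imwrite(f'pics/{f}.png',cv2.cvtColor(s['image'],cv2.COLOR_RGB2BGR))
    return s
def world(s,u,v,d=None):
    K=s['K']; d=s['range_z'][int(round(v)),int(round(u))] if d is None else d
    p=np.array([(u-K[0,2])/K[0,0]*d,-(v-K[1,2])/K[1,1]*d,-d,1])
    return (s['cam_to_world']@p)[:3]
def at_z(s,u,v,z):
    a=world(s,u,v,1.0);c=s['cam_to_world'][:3,3]
    return c+(a-c)*(z-c[2])/(a[2]-c[2])
E
python3 - <<'E'
from h import *
a=snap('scene','scene1');b=snap('top','top1')
print(a['K'],a['cam_to_world'],b['K'],b['cam_to_world'],status.observe())
E
```

```text
pics
[[411.86177191   0.         249.43783538]
 [  0.         411.86177191 200.40262354]
 [  0.           0.           1.        ]] [[-0.74015059 -0.48130359  0.46959979  1.11935049]
 [ 0.67216296 -0.54963361  0.49608451  0.5813033 ]
 [ 0.01934057  0.68282483  0.73032609  0.95682817]
 [ 0.          0.          0.          1.        ]] [[463.16512026   0.         250.11350163]
 [  0.         463.16512026 193.08301935]
 [  0.           0.           1.        ]] [[-0.02479225  0.99905824 -0.03560872  0.51015488]
 [-0.9996336  -0.02516212 -0.00997682 -0.03656875]
 [-0.01086342  0.03534832  0.99931601  1.24401419]
 [ 0.          0.          0.          1.        ]] {'t': 0.1, 'joint_pos': array([ 1.18539348e+00,  3.51193078e-01,  1.65234994e+00, -3.38023258e-05,
        1.13910531e+00, -8.46019329e-02]), 'qd': array([ 0.00049245, -0.00132747, -0.00150863,  0.00012834, -0.00032019,
       -0.00026074]), 'effort': array([ 1.05846433e-03, -5.06833291e+01, -2.91871673e+01, -8.60174259e-05,
        2.69136908e-03, -2.18989703e-05]), 'eef_pos': array([0.16289358, 0.52520618, 0.40421015]), 'tool_rot': array([-3.14153402e+00,  1.05449350e-03,  1.27000961e+00]), 'ft_force': array([-0.8746657 , -0.25704093,  0.23430591]), 'wrist_torque': array([-0.03930427, -0.04698653,  0.00917429]), 'opening': 0.08541094910881832}
```

View pics/scene1.png

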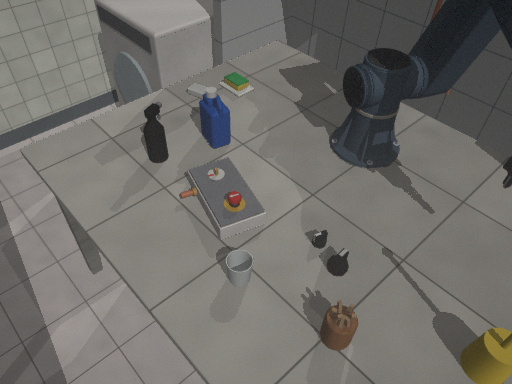

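View pics/top1.png

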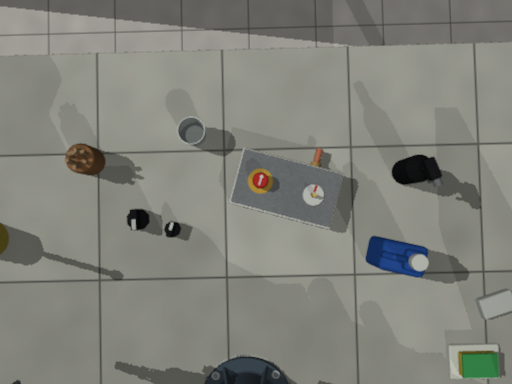

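The scene view shows the console with the red button at (234,199) and the shaft at (216,174). There are two black knobs, at (320,239) and (338,263). In the top view the button is at (261,180), the shaft at (313,195), and the knobs at (138,220), which looks bigger, and (173,229), which looks smaller. I'll enlarge both areas to confirm.

```bash
python3 - <<'E'
from h import *
s=dict(np.load('/tmp/top.npz'));im=cv2.cvtColor(s['image'],cv2.COLOR_RGB2BGR)
A=cv2.resize(im[140:240,230:350],None,fx=6,fy=6,interpolation=cv2.INTER_CUBIC)  # 720x600
B=cv2.resize(im[200:245,120:190],None,fx=10,fy=10,interpolation=cv2.INTER_CUBIC)
cv2.imwrite('pics/A1.png',A);cv2.imwrite('pics/B1.png',B)
for u,v in [(261,180),(313,195),(138,218),(134,224),(173,229),(171,226),(290,190),(245,151),(342,172),(331,227),(232,200),(192,131),(85,160)]: print((u,v),world(s,u,v).round(4))
E
```

```text
(261, 180) [ 0.5829 -0.0529  0.0959]
(313, 195) [ 0.5428 -0.1824  0.0821]
(138, 218) [0.4957 0.2661 0.0507]
(134, 224) [0.4807 0.2742 0.0602]
(173, 229) [0.4647 0.1781 0.04  ]
(171, 226) [0.4728 0.1822 0.0453]
(290, 190) [ 0.5578 -0.1271  0.0565]
(245, 151) [ 0.6613 -0.0142  0.0554]
(342, 172) [ 0.6048 -0.2721  0.001 ]
(331, 227) [ 0.4581 -0.2388 -0.0032]
(232, 200) [0.5358 0.022  0.0594]
(192, 131) [0.7262 0.1287 0.0011]
(85, 160) [0.6421 0.3787 0.113 ]
```

View pics/A1.png

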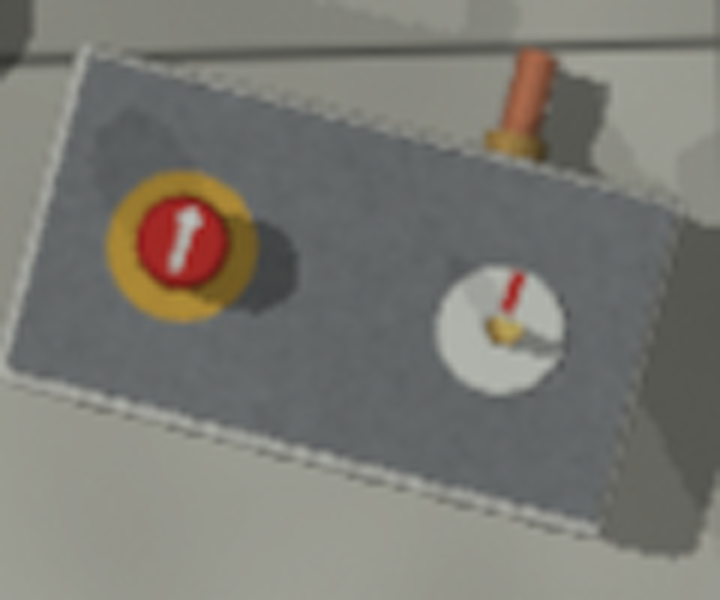

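View pics/B1.png

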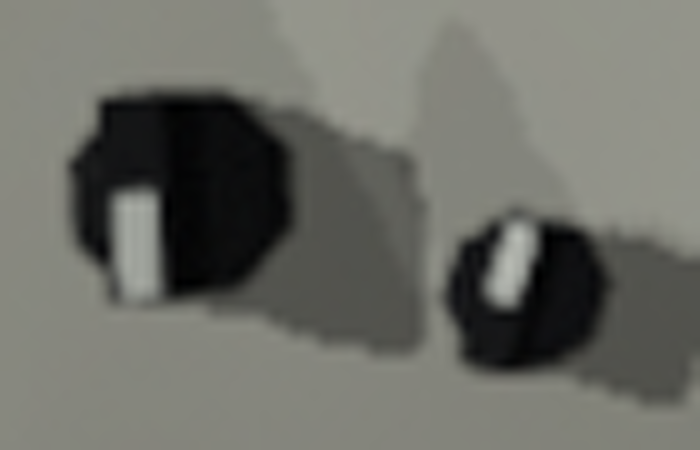

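The smaller knob is the one at (173,229): its top is at z 0.044–0.045, matching 44 mm, while the other at (138,220) reaches 0.060. Its pointer runs (500,305)→(522,214) in the crop. The arrow cap centre is at (184,241), the dial centre at (500,330), and the red line runs toward (517,275).

```bash
python3 - <<'E'
from h import *
s=dict(np.load('/tmp/top.npz'))
ca=lambda x,y,z: at_z(s,230+(x+.5)/6-.5,140+(y+.5)/6-.5,z)
cb=lambda x,y,z: at_z(s,120+(x+.5)/10-.5,200+(y+.5)/10-.5,z)
ang=lambda a,b: np.degrees(np.arctan2(*(b-a)[[1,0]]))
cap=ca(184,241,.096); st=ca(505,328,.083); d=ca(500,330,.062)
e1,e2=ca(88,50,.06),ca(675,208,.06); e3=ca(8,370,.06)
print('cap',cap,'shaft',st,'dial',d,'dist',np.linalg.norm((cap-d)[:2]))
print('console x dir', ang(e2,e1)-90, ang(e3,e1),'cap-dial dir-90',ang(d,cap)-90)
print('edge len',np.linalg.norm(e1-e2),np.linalg.norm(e1-e3))
print('red line',ang(d,ca(517,276,.062)),'arrow',ang(ca(176,272,.096),ca(190,205,.096)))
p0,p1=cb(500,305,.044),cb(523,214,.044); print('knob ptr',p0,p1,ang(p0,p1),np.linalg.norm(p1-p0), 'axis',p1-.02*(p1-p0)/np.linalg.norm(p1-p0))
# depth-based clusters from both cameras
for n in ['top','scene']:
    s=dict(np.load(f'/tmp/{n}.npz')); v,u=np.mgrid[:384,:512]; z=s['range_z']; K=s['K']
    P=np.stack([(u-K[0,2])/K[0,0]*z,-(v-K[1,2])/K[1,1]*z,-z,np.ones_like(z)],-1)@s['cam_to_world'].T
    im=s['image'].astype(int)
    for c,nm,lo,hi,r in [((.472,.178),'knobbar',.036,.055,.035),((.472,.178),'skirt',.008,.055,.035),((.583,-.053),'captop',.09,.11,.03),((.545,-.18),'shafttop',.076,.095,.02),((.545,-.18),'disc',.0595,.067,.03)]:
        m=(np.hypot(P[...,0]-c[0],P[...,1]-c[1])<r)&(P[...,2]>lo)&(P[...,2]<hi)&(z>0)
        q=P[m]
        if nm=='captop': q=P[m&(im[...,0]>90)&(im[...,1]<60)]
        if len(q): print(n,nm,len(q),'mid',((q.min(0)+q.max(0))/2)[:3].round(4),'ext',np.ptp(q,0)[:3].round(3),'zmed',np.median(q[:,2]).round(4))
E
```

```text
cap [ 0.58353519 -0.05108342  0.096     ] shaft [ 0.54458889 -0.18423827  0.083     ] dial [ 0.54441508 -0.184763    0.062     ] dist 0.13928607821883743
console x dir -16.61722772422283 -15.385380038617333 cap-dial dir-90 -16.31163222740952
edge len 0.2592319693307458 0.14108689899122076
red line -19.11505055521364 arrow -13.245407640687361
knob ptr [0.46238509 0.18641376 0.044     ] [0.48577092 0.18000393 0.044     ] -15.327767000519538 0.024248356952268863 axis [0.46648233 0.18529074 0.044     ]
top knobbar 89 mid [0.4637 0.1851 0.0431] ext [0.039 0.022 0.013] zmed 0.0434
top skirt 207 mid [0.4629 0.1761 0.029 ] ext [0.041 0.059 0.042] zmed 0.0238
top captop 137 mid [ 0.5831 -0.0505  0.096 ] ext [0.035 0.035 0.012] zmed 0.0949
top shafttop 21 mid [ 0.5428 -0.1863  0.0821] ext [0.01  0.012 0.01 ] zmed 0.0819
top disc 270 mid [ 0.5448 -0.18    0.063 ] ext [0.059 0.056 0.007] zmed 0.0619
scene knobbar 73 mid [0.4679 0.1888 0.0426] ext [0.039 0.023 0.013] zmed 0.0439
scene skirt 198 mid [0.4685 0.1769 0.0286] ext [0.04  0.063 0.041] zmed 0.0279
scene captop 72 mid [ 0.587 -0.046  0.095] ext [0.035 0.039 0.008] zmed 0.0953
scene shafttop 13 mid [ 0.5464 -0.1819  0.0821] ext [0.01  0.017 0.008] zmed 0.0813
scene disc 149 mid [ 0.545  -0.1792  0.0632] ext [0.059 0.057 0.007] zmed 0.0622
```

```bash
cat >> h.py <<'E'
def go(p,yaw,cur=None):
    "units for the move from the measured (or given) pose to p,yaw (tool down)"
    from scipy.spatial.transform import Rotation as R
    o=status.observe(); c,r=(o['eef_pos'],o['tool_rot']) if cur is None else cur
    A=R.from_euler('xyz',r);B=R.from_euler('xyz',[np.pi,0,yaw])
    print('t',o['t'],'shift',(A.inv().apply(np.array(p)-c)/.4).round(4),'turn',((A.inv()*B).as_rotvec()/(np.pi/4)).round(4))
E
python3 - <<'E'
from h import *
go([.5835,-.0505,.30],1.27); go([.37,.24,.33],1.27)
E
```

```text
t 0.1 shift [-1.0628  1.4307  0.2616] turn [-0.0001  0.0013  0.    ]
t 0.1 shift [-0.5274  0.7058  0.186 ] turn [-0.0001  0.0013  0.    ]
```

jog_arm --pt "0 -0.53 0.715 0.13 0 0 0" --pt "0 -0.53 0.715 0.13 0 0 0" --pt "0 -0.53 0.715 0.13 0 0 0" --pt "0 -0.53 0.715 0.13 0 0 0" --pt "0 -0.53 0.715 0.13 0 0 0" --pt "0 -0.53 0.715 0.13 0 0 0" --pt "0 -0.53 0.715 0.13 0 0 0" --force 30

```text
t: 0.98
eef_pos: [0.3744, 0.2361, 0.3522]
tool_rot: [-3.141, 0.001, 1.266]
ft_force: [-0.0, 0.4, 0.1]
opening: -0.0001
```

jog_arm --pt "0 -0.533 0.715 0.13 0 0 0" --pt "0 -0.533 0.715 0.13 0 0 0" --pt "0 -0.533 0.715 0.13 0 0 0" --pt "0 -0.533 0.715 0.13 0 0 0" --pt "0 -0.533 0.715 0.13 0 0 0" --pt "0 -0.533 0.715 0.13 0 0 0" --pt "0 -0.533 0.715 0.13 0 0 0" --pt "0 -0.533 0.715 0.13 0 0 0"

```text
t: 1.98
eef_pos: [0.583, -0.0492, 0.3005]
tool_rot: [-3.141, -0.0, 1.271]
ft_force: [0.2, 0.5, 0.5]
opening: -0.0002
```

```bash
python3 - <<'E'
from h import *
o=status.observe();print(o['eef_pos'],o['tool_rot'],o['ft_force'],o['opening'])
go([.5835,-.0505,.28],1.27)
s=snap('scene');im=cv2.cvtColor(s['image'],cv2.COLOR_RGB2BGR)
cv2.imwrite('pics/C1.png',cv2.resize(im[60:260,150:350],(600,600),interpolation=cv2.INTER_CUBIC))
E
```

```text
[ 0.58300208 -0.0492267   0.30045184] [-3.14058313e+00 -7.70299483e-05  1.27056536e+00] [0.21420831 0.50927445 0.4944968 ] -0.00017312622488177705
t 1.975 shift [-0.0027  0.0022  0.0511] turn [-0.0013 -0.0001  0.0007]
```

View pics/C1.png

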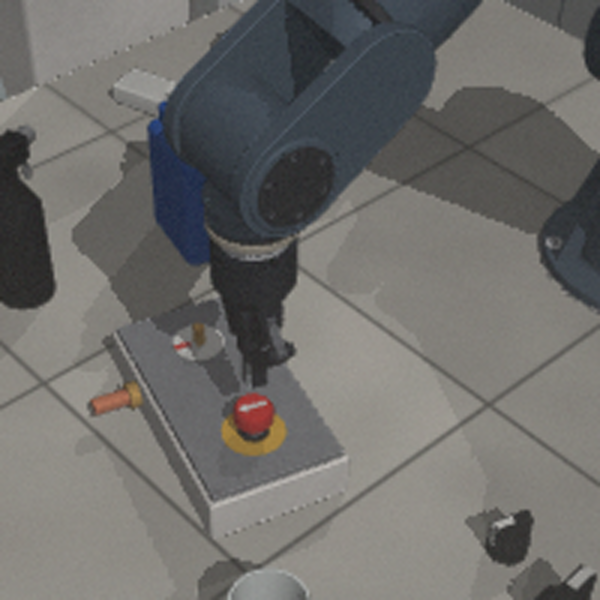

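The closed tips stand straight above the cap (tips at (260,383), cap top at (255,408)). Pressing next.

jog_arm --pt "0 0 0 0.04 0 0 0" --pt "0 0 0 0.07 0 0 0" --pt "0 0 0 0.08 0 0 0" --pt "0 0 0 0.085 0 0 0" --pt "0 0 0 0.09 0 0 0" --pt "0 0 0 0.09 0 0 0"

```text
t: 2.78
eef_pos: [0.5833, -0.0502, 0.2649]
tool_rot: [3.142, -0.0, 1.27]
ft_force: [-2.4, 1.7, 4.5]
opening: 0.0
```

jog_arm --pt "0 0 0 0.003 0 0 0" --pt "0 0 0 0.005 0 0 0" --pt "0 0 0 0.006 0 0 0" --pt "0 0 0 0.007 0 0 0" --pt "0 0 0 0.007 0 0 0"

```text
t: 3.4
eef_pos: [0.5833, -0.0503, 0.2632]
tool_rot: [3.141, -0.0, 1.27]
ft_force: [-6.0, 2.3, 15.6]
opening: 0.0
```

jog_arm --pt "0 0 0 0.003 0 0 0" --pt "0 0 0 0.003 0 0 0" --pt "0 0 0 -0.03 0 0 0" --pt "0 0 0 -0.06 0 0 0" --pt "0.8 0 0 -0.06 0 0 -0.2" --pt "0.8 0 0 -0.06 0 0 -0.4" --pt "0.8 0 0 -0.06 0 0 -0.5" --pt "0.8 0 0 -0.06 0 0 -0.5" --pt "0.8 0 0 -0.06 0 0 -0.5"

```text
t: 4.53
eef_pos: [0.5833, -0.0503, 0.286]
tool_rot: [3.141, 0.0, 1.661]
ft_force: [0.3, -0.2, -0.1]
opening: 0.0687
```

```bash
python3 - <<'E'
from h import *
o=status.observe();print(o['eef_pos'],o['tool_rot'],o['ft_force'],o['opening'])
go([.5835,-.0505,.241],1.66)
s=snap('scene'); v,u=np.mgrid[:384,:512]; z=s['range_z']; K=s['K']
P=np.stack([(u-K[0,2])/K[0,0]*z,-(v-K[1,2])/K[1,1]*z,-z,np.ones_like(z)],-1)@s['cam_to_world'].T
im=s['image'].astype(int);m=(im[...,0]>90)&(im[...,1]<60)&(np.hypot(P[...,0]-.583,P[...,1]+.05)<.03);q=P[m];print(len(q),np.percentile(q[:,2],[10,50,90]))
E
```

```text
[ 0.58331288 -0.05034745  0.28595979] [3.14144862e+00 1.38531518e-04 1.66089792e+00] [ 0.33265334 -0.16579637 -0.13907559] 0.06869978380269591
t 4.525 shift [-0.0004  0.0004  0.1124] turn [0.0002 0.0002 0.0011]
106 [0.08408182 0.09413227 0.0975328 ]
```

jog_arm --pt "0.8 0 0 0.06 0 0 0" --pt "0.8 0 0 0.11 0 0 0" --pt "0.8 0 0 0.11 0 0 0" --pt "0.3 0 0 0.11 0 0 0" --pt "0.3 0 0 0.11 0 0 0" --pt "0.3 0 0 0.11 0 0 0" --pt "0.3 0 0 0.11 0 0 0" --force 25

```text
t: 5.45
eef_pos: [0.5835, -0.0502, 0.2424]
tool_rot: [3.14, 0.0, 1.663]
ft_force: [2.6, 1.3, 2.3]
opening: 0.0389
```

jog_arm --pt "0.3 0 0 0 0 0 0.15" --pt "0.3 0 0 0 0 0 0.3" --pt "0.3 0 0 0 0 0 0.45" --pt "0.3 0 0 0 0 0 0.6" --pt "0.3 0 0 0 0 0 0.75" --pt "0.3 0 0 0 0 0 0.85" --pt "0.3 0 0 0 0 0 0.85"

```text
t: 6.32
eef_pos: [0.5836, -0.0498, 0.2423]
tool_rot: [3.141, -0.001, 0.994]
ft_force: [3.0, 5.1, 1.5]
opening: 0.0391
```

```bash
python3 -c "
from h import *
o=status.observe();print(o['tool_rot'],o['ft_force'],o['wrist_torque'],o['opening'])"
```

```text
[ 3.14075629e+00 -1.36301693e-03  9.93822863e-01] [2.99444171 5.08413927 1.46929725] [ 0.91341956 -0.47223258 -0.01421279] 0.03913621497776485
```

jog_arm --pt "0.3 0 0 0 0 0 0.1" --pt "0.3 0 0 0 0 0 0.2" --pt "0.3 0 0 0 0 0 0.26" --pt "0.3 0 0 0 0 0 0.26"

```text
t: 6.82
eef_pos: [0.5833, -0.0493, 0.242]
tool_rot: [-3.141, -0.001, 0.791]
ft_force: [1.4, 11.0, 1.8]
opening: 0.0387
```

```bash
python3 -c "
from h import *
o=status.observe();print(o['eef_pos'],o['tool_rot'],o['ft_force'],o['wrist_torque'],o['opening'])"
```

```text
[ 0.58328857 -0.04927617  0.24199843] [-3.14065184e+00 -9.83037635e-04  7.91111983e-01] [ 1.43496016 11.01369944  1.8442724 ] [ 1.6010695  -0.1744678   0.47168601] 0.03867019310174741
```

The wrist torque rose to 0.47 N m, so the cap is at its stop. Releasing and checking.

jog_arm --pt "0.8 0 0 0 0 0 0" --pt "0.8 0 0 0 0 0 0" --pt "0.8 0 0 -0.06 0 0 0" --pt "0.8 0 0 -0.2 0 0 0" --pt "0.8 0.2 0.2 -0.25 0 0 0" --pt "0.8 0.3 0.3 -0.25 0 0 -0.2" --pt "0.8 0.3 0.3 -0.25 0 0 -0.4" --pt "0.8 0.3 0.3 -0.25 0 0 -0.6" --pt "0.8 0.3 0.3 -0.25 0 0 -0.6"

```text
t: 7.95
eef_pos: [0.753, -0.0496, 0.3412]
tool_rot: [-3.141, 0.0, 1.261]
ft_force: [-0.2, -0.4, -0.2]
opening: 0.0685
```

```bash
python3 - <<'E'
from h import *
o=status.observe();print(o['eef_pos'],o['tool_rot'],o['joint_pos'])
go([.466,.185,.30],1.303)
s=snap('top');im=cv2.cvtColor(s['image'],cv2.COLOR_RGB2BGR)
A=cv2.resize(im[150:220,235:335],None,fx=7,fy=7,interpolation=cv2.INTER_CUBIC)
cv2.imwrite('pics/A2.png',A)
E
```

```text
[ 0.75299316 -0.04957801  0.34116752] [-3.14061086e+00  4.19972112e-04  1.26085228e+00] [-1.27377032e-01  7.92520584e-01  1.07798480e+00 -2.45617473e-04
  1.27212900e+00 -1.38815672e+00]
t 7.95 shift [ 0.3397 -0.8621  0.1036] turn [-0.0013  0.0005 -0.0537]
```

View pics/A2.png

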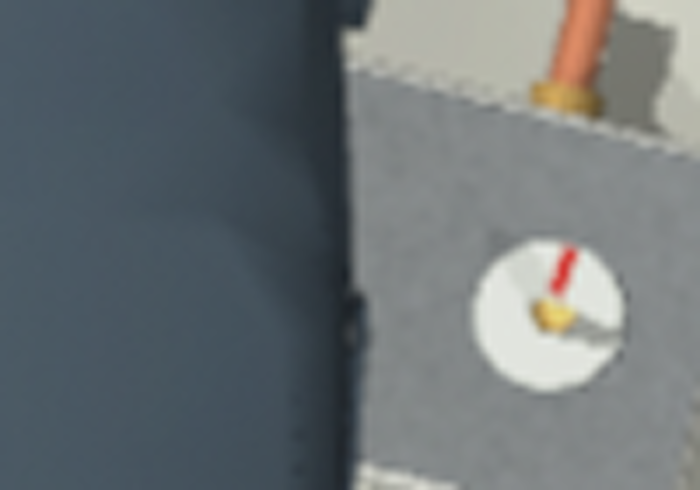

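The arm hides the button in this view, and the dial centre is at (549,315) with its red line at (571,248), unchanged. I'll move over the knob and look again.

jog_arm --pt "0.45 0.34 -0.862 0.1 0 0 -0.054" --pt "0.45 0.34 -0.862 0.1 0 0 -0.054" --pt "0.45 0.34 -0.862 0.1 0 0 -0.054" --pt "0.45 0.34 -0.862 0.1 0 0 -0.054" --pt "0.45 0.34 -0.862 0.1 0 0 -0.054" --pt "0.45 0.34 -0.862 0.1 0 0 -0.054" --pt "0.45 0.34 -0.862 0.1 0 0 -0.054" --pt "0.45 0.34 -0.862 0.1 0 0 -0.054" --pt "0.45 0.34 -0.862 0.1 0 0 -0.054"

```text
t: 9.12
eef_pos: [0.4665, 0.1843, 0.3022]
tool_rot: [3.141, -0.0, 1.302]
ft_force: [-0.5, -0.1, -0.6]
opening: 0.0388
```

```bash
python3 - <<'E'
from h import *
o=status.observe();print(o['eef_pos'],o['tool_rot'],o['joint_pos'],o['opening'])
go([.466,.185,.193],1.303)
s=snap('top');im=cv2.cvtColor(s['image'],cv2.COLOR_RGB2BGR)
A=cv2.resize(im[150:220,235:335],(800,560),interpolation=cv2.INTER_CUBIC)
cv2.imwrite('pics/A3.png',A)
s=snap('scene');im=cv2.cvtColor(s['image'],cv2.COLOR_RGB2BGR)
cv2.imwrite('pics/B3.png',cv2.resize(im[180:290,250:370],(600,550),interpolation=cv2.INTER_CUBIC))
E
```

```text
[0.46653929 0.1842533  0.30217553] [ 3.14077016e+00 -3.92021681e-04  1.30222830e+00] [ 2.83315749e-01  4.02605419e-01  1.86881973e+00 -1.27519286e-04
  8.69261585e-01 -1.01883014e+00] 0.038789904923380594
t 9.125 shift [ 0.0013 -0.002   0.2729] turn [ 0.001  -0.0005 -0.001 ]
```

View pics/A3.png

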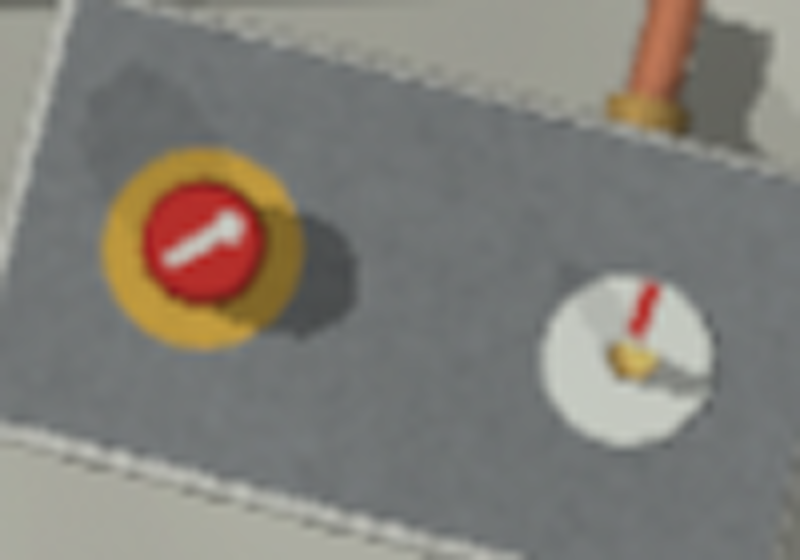

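View pics/B3.png

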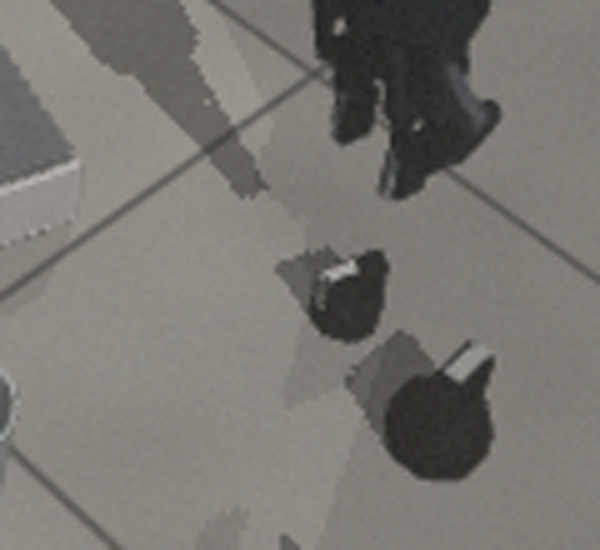

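The cap's arrow turned about 47° from (190,205) to (235,222), so it is at the stop and risen. The gripper is above the smaller knob at (345,300) in the scene crop, with jaws across the bar.

jog_arm --pt "0.45 0.001 -0.002 0.1 0 0 0" --pt "0.45 0.001 -0.002 0.2 0 0 0" --pt "0.45 0.001 -0.002 0.25 0 0 0" --pt "0.45 0.001 -0.002 0.273 0 0 0" --pt "0.45 0.001 -0.002 0.273 0 0 0" --pt "0 0.001 -0.002 0.273 0 0 0" --pt "0 0.001 -0.002 0.273 0 0 0" --pt "0 0.001 -0.002 0.273 0 0 0" --pt "0 0.001 -0.002 0.273 0 0 0" --force 50

```text
t: 10.35
eef_pos: [0.4655, 0.1856, 0.1936]
tool_rot: [3.14, -0.001, 1.305]
ft_force: [-0.6, -0.3, 7.3]
opening: 0.0132
```

```bash
python3 - <<'E'
from h import *
o=status.observe();print(o['eef_pos'],o['tool_rot'],o['ft_force'],o['wrist_torque'],o['opening'])
s=snap('top'); im=s['image'].astype(int);v,u=np.mgrid[:384,:512]
n=(abs(u-313)<16)&(abs(v-195)<16)
red=n&(im[...,0]-im[...,1]>60)&(im[...,2]<im[...,1]+40)&(im[...,0]-im[...,2]>60)
w=n&((im.min(-1)>150)|red)
D=at_z(s,(u[w].min()+u[w].max())/2,(v[w].min()+v[w].max())/2,.062);Rr=at_z(s,u[red].mean(),v[red].mean(),.062)
print(red.sum(),D,Rr,np.degrees(np.arctan2(*(Rr-D)[[1,0]])),np.linalg.norm(Rr-D))
E
```

```text
[0.46548736 0.18564953 0.19363663] [ 3.14000642e+00 -8.89747396e-04  1.30460149e+00] [-0.55798355 -0.29562816  7.26484463] [-0.13276825  0.1270163   0.02267244] 0.013174855507183692
12 [ 0.54462224 -0.18498139  0.062     ] [ 0.55980026 -0.19052718  0.062     ] -20.07142282507317 0.016159448513636442
```

jog_arm --pt "0 0 0 -0.05 0 0 0" --pt "0 0 0 -0.15 0 0 0" --pt "0 0 0 -0.3 0 0 0" --pt "0 0 0 -0.3 0 0 0"

```text
t: 10.9
eef_pos: [0.4658, 0.1859, 0.3169]
tool_rot: [3.135, -0.004, 1.305]
ft_force: [-0.5, 0.6, -1.0]
opening: 0.0129
```

```bash
python3 - <<'E'
from h import *
o=status.observe();print(o['eef_pos'],o['tool_rot'],o['ft_force'],o['wrist_torque'],o['opening'])
go([.5445,-.1848,.31],1.222)
E
```

```text
[0.46583757 0.18585739 0.31691245] [ 3.13491502 -0.00415316  1.30466034] [-0.45327541  0.59559176 -0.97910846] [ 0.02983523  0.00192258 -0.05100714] 0.012859317538412901
t 10.9 shift [-0.8424  0.4333  0.0167] turn [ 0.0083 -0.0056  0.1052]
```

jog_arm --pt "0 -0.84 0.433 0.015 0 0 0.105" --pt "0 -0.84 0.433 0.015 0 0 0.105" --pt "0 -0.84 0.433 0.015 0 0 0.105" --pt "0 -0.84 0.433 0.015 0 0 0.105" --pt "0 -0.84 0.433 0.015 0 0 0.105" --pt "0 -0.84 0.433 0.015 0 0 0.105" --pt "0 -0.84 0.433 0.015 0 0 0.105" --pt "0 -0.84 0.433 0.015 0 0 0.105" --pt "0 -0.84 0.433 0.015 0 0 0.105" --pt "0 -0.84 0.433 0.015 0 0 0.105"

```text
t: 12.15
eef_pos: [0.5438, -0.1831, 0.3067]
tool_rot: [-3.141, -0.0, 1.224]
ft_force: [0.5, -0.2, -1.1]
opening: 0.0129
```

```bash
python3 - <<'E'
from h import *
o=status.observe();print(o['eef_pos'],o['tool_rot'],o['opening'])
go([.5445,-.1848,.31],1.222)
s=snap('scene');im=cv2.cvtColor(s['image'],cv2.COLOR_RGB2BGR)
cv2.imwrite('pics/D1.png',cv2.resize(im[130:205,175:275],(800,600),interpolation=cv2.INTER_CUBIC))
# project predicted knob axis bottom/top-at-tip & shaft top into picture
T=np.linalg.inv(s['cam_to_world']);K=s['K'];x,y,z=o['eef_pos']
for p in [(x,y,z-.1936),(x,y,z-.1776),(.5445,-.1848,.083)]:
    c=T@[*p,1];u=K[0,0]*c[0]/-c[2]+K[0,2];v=K[1,1]*-c[1]/-c[2]+K[1,2];print('crop px',(u-175)*8+3.5,(v-130)*8+3.5)
E
```

```text
[ 0.54379236 -0.18309559  0.30674146] [-3.14140092e+00 -5.16680762e-05  1.22353017e+00] 0.012949248263306262
t 12.15 shift [-0.0034  0.0031 -0.0081] turn [-0.0002 -0.0001  0.0019]
crop px 327.9502249220466 251.54509027184622
crop px 326.23750030554925 219.90136711401328
crop px 326.929048880801 308.17425682510407
```

View pics/D1.png

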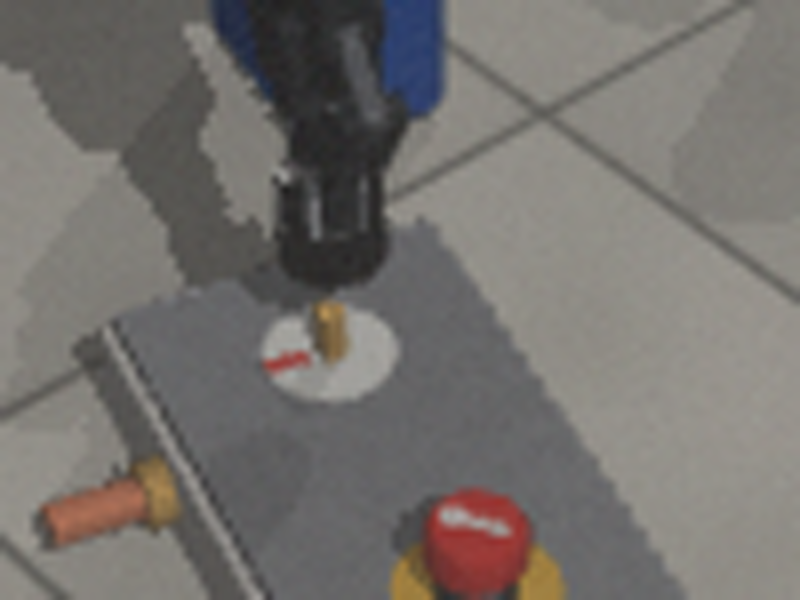

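The knob skirt (278–388, centre 333) hangs above the shaft top (330,308), about 1 mm off. I'll correct that and lower slowly.

jog_arm --pt "0 -0.0042 0.0047 0.03 0 0 0" --pt "0 -0.0042 0.0047 0.06 0 0 0" --pt "0 -0.0042 0.0047 0.069 0 0 0" --pt "0 -0.0042 0.0047 0.075 0 0 0" --pt "0 -0.0042 0.0047 0.081 0 0 0" --pt "0 -0.0042 0.0047 0.087 0 0 0" --pt "0 -0.0042 0.0047 0.087 0 0 0"

```text
t: 13.08
eef_pos: [0.5451, -0.1862, 0.2718]
tool_rot: [3.141, -0.0, 1.222]
ft_force: [1.4, 3.3, -2.4]
opening: 0.0134
```

```bash
python3 -c "
from h import *
o=status.observe();print(o['eef_pos'],o['tool_rot'],o['ft_force'],o['wrist_torque'],o['opening'])"
```

```text
[ 0.54507464 -0.18624748  0.27181552] [ 3.14139549e+00 -3.64835837e-04  1.22196586e+00] [ 1.38820788  3.26457369 -2.41389256] [ 0.36571192 -0.34375386 -0.0068202 ] 0.01341692038741287
```

It is 5 mm in with no upward force, so the knob is on the shaft. I'll ease it sideways along the side force and continue to the bore's roof.

jog_arm --pt "0 0.002 0 0.004 0 0 0" --pt "0 0.002 0 0.009 0 0 0" --pt "0 0.002 0 0.014 0 0 0" --pt "0 0.002 0 0.019 0 0 0" --pt "0 0.002 0 0.022 0 0 0" --pt "0 0.002 0 0.022 0 0 0"

```text
t: 13.82
eef_pos: [0.5453, -0.1857, 0.2631]
tool_rot: [-3.142, 0.0, 1.222]
ft_force: [-1.2, 0.8, 0.9]
opening: 0.0134
```

```bash
python3 -c "
from h import *
o=status.observe();print(o['eef_pos'],o['tool_rot'],o['ft_force'],o['wrist_torque'],o['opening'])"
```

```text
[ 0.54527605 -0.18567069  0.26314212] [-3.14156738e+00  6.13108609e-05  1.22212310e+00] [-1.18670757  0.81183004  0.90163618] [ 0.05305983  0.15697691 -0.00796945] 0.013353353342122766
```

jog_arm --pt "0 0 0 0.004 0 0 0" --pt "0 0 0 0.008 0 0 0" --pt "0 0 0 0.012 0 0 0" --pt "0 0 0 0.016 0 0 0" --pt "0 0 0 0.019 0 0 0" --pt "0 0 0 0.019 0 0 0" --force 80

```text
t: 14.58
eef_pos: [0.5454, -0.1857, 0.2565]
tool_rot: [3.141, 0.0, 1.222]
ft_force: [-4.7, 1.0, 15.4]
opening: 0.0125
```

jog_arm --pt "0 0 0 0.002 0 0 0" --pt "0 0 0 0.003 0 0 0" --pt "0 0 0 0.003 0 0 0" --pt "0 0 0 0.003 0 0 0"

```text
t: 15.08
eef_pos: [0.5455, -0.1857, 0.2563]
tool_rot: [3.14, 0.0, 1.222]
ft_force: [-8.5, 3.2, 25.0]
opening: 0.0128
```

```bash
python3 - <<'E'
from h import *
o=status.observe();print(o['eef_pos'],o['tool_rot'],o['ft_force'],o['wrist_torque'],o['opening'])
s=snap('scene');im=cv2.cvtColor(s['image'],cv2.COLOR_RGB2BGR)
cv2.imwrite('pics/E1.png',cv2.resize(im[130:205,175:275],(800,600),interpolation=cv2.INTER_CUBIC))
E
```

```text
[ 0.54545013 -0.18569269  0.25627189] [3.14045064e+00 1.55527375e-04 1.22221361e+00] [-8.51979807  3.19524644 24.99423023] [ 0.6065071   1.53359697 -0.00815571] 0.012755449263577958
```

View pics/E1.png

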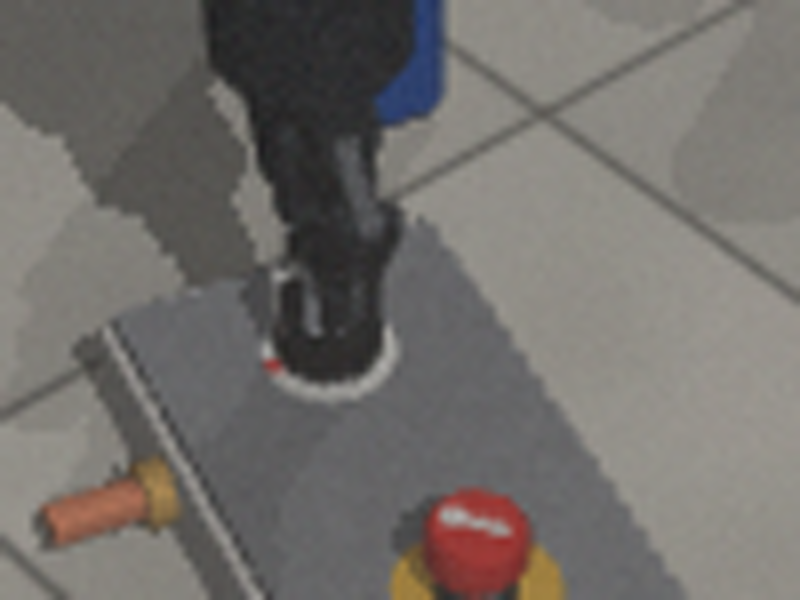

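The skirt sits right over the dial at (330,350) with the red line still on the pointer side at (272,365). Another 10 N moved it only 0.2 mm, so it is at the bottom. Handing in.

```bash
python3 -c "
from h import *
print(job.sign_off()); o=status.observe();print(o['t'],o['eef_pos'],o['ft_force'])"
```

```text
the job is handed in; nothing more can be done
None
the job is handed in; nothing more can be done
```

The job is done and handed in at about 15 s, with the gripper still holding the knob pressed down. Sign-off gave no verdict.

- **Stop button:** I pressed the red button to its bottom, where the force rose to 15.6 N against the 6.4 N spring. I let it rise, then turned the cap clockwise until the wrist torque reached 0.47 N m. In the picture afterwards the arrow had turned about 47° and the cap was up. The most it could turn is about 46°, so that fits within reading error.
- **Knob:** I picked up the smaller knob (44 mm tall, against 60 mm for the other) and turned it to the flat of the shaft, at about -20°. It slid on with no axial resistance. I then pressed it down about 20 mm below first contact, which matches the expected 13 mm of bore plus 7 mm of travel.
- **Last check:** the push was 25 N against the 8 N spring. The final 10 N moved it only 0.2 mm, so it is at the bottom. The side force was about 9 N. The picture shows the knob seated over the dial, with the red line on the pointer side.

I touched nothing else on the shelf. I did not take a last full view to confirm that the other items had stayed put.

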